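# Square up two plates in the vacuum jig

### The arm

A 6-joint arm with a two-finger parallel gripper is mounted at the origin on the work surface; the furniture and walls round the work are solid. World frame = base frame: x ahead of the robot, y to its left, z up, the work surface at z = 0. Lengths are in m, angles in rad, forces in N, time in s.
With the tool pointing down it reaches from about 0.425 to 0.95 m from the base axis. Payload 3.5 kg.
Tool frame: the origin (TCP) lies at the very end of the fingers, on their centre line; the grasp point (between the pads) lies 19 mm behind it; z points along the fingers, y is the line along which they close (so a half turn about z gives the same grasp; the last joint's range is limited). The gripper opens to 85 mm and grips with 20 to 120 N. Pads are 22 mm wide; open, the fingers measure 114 mm over their backs; the gripper's body (76 mm by 85 mm) begins 54 mm behind the grasp point. The pads swing forward as they close: fully open they stand 13 mm farther back than shut.
Start: joints at [-1.269, 0.286, 1.577, -0, 1.279, -0.15], TCP at [0.295, -0.607, 0.203] pointing down, gripper open.
Joint ranges: [-2.77, 2.77], [-0.9, 2.22], [0.21, 2.48], [-1.53, 4.67], [0.24, 2.81], [-2.84, 2.84]. Speed limits (rad/s): [2.79, 2.79, 3.14, 3.14, 3.14, 3.14].

### API

Orientations are given as a unit quaternion [x, y, z, w].
In Python, from plant import ctrl gives the robot as it stands.
- The arm moves only by the tool carry_out, never from a script. Its argument "deltas" is one flat list of numbers, 6 for each row, row after row: the shift along the tool's x, y, z in m, then the turn, a rotation vector about the tool's x, y, z in rad. A call has 1 to 5 rows; each row is the pose to reach, as a shift and turn from the pose commanded when the call began, along the tool's axes at that moment; what a row does not reach only later rows make up. A row lasts 1/8 s, in which the tool goes at most 62.5 mm and 10.7 degrees, less where a joint would pass 70% of its speed; a pose out of reach is approached as far as the arm can. A call with a gripper value outside its range is refused whole. "grip" is the opening in per cent of the stroke, from 0 (shut) to 100 (fully open), set as the call begins (left out, the last holds). The fingers move at their own pace and stop on an object; "grip_force" is the grip in N (left out, the last holds). Time passes only in rows, so rows that repeat a pose let the fingers close. It gives the time, the measured TCP pose, the force, the opening and the grip force at its end, in the units of the state.
- ctrl.get_state(): the state, without advancing time (a new reading comes with each control period).
- ctrl.read_camera(name): name is "scene" or "top" or "wrist"; returns (picture, depth): 384x512x3 uint8, red, green, blue; 384x512 float32, m along the optical axis (not along the pixel's ray), 0 where there is no reading.
- ctrl.camera_model(name): a dict with "intrinsics" (3x3 intrinsics, pixels), "extrinsics" (4x4, takes a point from world to camera coordinates); the wrist camera has in their place "hand_eye" (4x4, takes a point from camera to tool coordinates, whose origin is the TCP and whose axes are the flange's). Camera axes: x right, y down, z forward; pixel columns grow to the right and rows downward; lengths in m; the calibration is good to about 2 mm. A picture is of the moment at which its call begins: read the wrist's pose just before it. camera_model takes no time and is no camera call.
- ctrl.sign_off(): hands the job in; it is judged then, once.
Trained networks look in the newest picture that a camera, given by its name, has taken for a name from the list of things; names that differ only in an ending like _2 or _b are one class to them, and where a whole thing is asked for, a point or a joint stands for the part that bears it (a point fixed in the world has none). Each returns a list of dicts, best first, with "score" (0 to 1); they miss things now and then, are a little off and sometimes report something else, mostly with a low value. They report only what shows in the picture. A call takes as long as a camera call.
- ctrl.find_in(camera, query): "uv" ([column, row] in pixels, amid what is visible of it).
The state is a dict: "time": time; "qpos": joint angles; "dq": joint speeds; "joint_efforts": joint torques, N m; "eef_pos": TCP position; "tcp_rot": TCP orientation; "contact_force": force on the tool from outside, world axes, zero at the start; "wrist_torque": the same for the moment, N m; "opening": opening from 0.0 (shut) to 1.0 (fully open); "finger_force": force on a finger pad.
Only numpy, scipy, OpenCV 4.12 (cv2) and the standard library are available. Lean on these libraries where they do the work, as an engineer would, in place of code of your own. Each camera call takes 0.05 s, during which the arm holds its last target. There are 200 camera calls.

### The job

Stack the two plates square in the corner jig: the one now lying askew in it at the bottom, the one from the sloping stand flat on top, each flush against both the end fence and the side fence. When the stack is square, press the long white bar switch at the front of the jig fully down near its middle, so that both ends go down evenly, and let it come up again. Leave the vial, the cotton-bud tub and the wash bottle where they stand.

Things in the scene. Friction and masses are not known exactly. Their poses are not given: they have to be found in the camera images.
- jig: Squaring jig, fixed: dark steel base 240 x 140 mm, floor 8 mm above the desk. Origin at desk height; x from the bar switch towards the end fence, y towards the side fence. Base spans x -135..105, y -80..60 mm. A plate flush with both fences has its length along x and its centre at x = 10, y = 12 mm, height 14 mm (lower plate) or 26 mm (upper plate).
- end_fence (a point): Middle of the inner face of the end fence, at floor height (8 mm above the desk), axes as the jig's: jig x = 90, y = 12 mm. Bright steel block 50 mm wide (jig y), 12 mm thick, 30 mm tall above the floor.
- side_fence (a point): Middle of the side fence's inner face line, at floor height, axes as the jig's: jig x = 10, y = 40 mm. The fence is two bright steel blocks, 12 mm thick and 30 mm tall, spanning jig x 58..90 and -70..-38 mm; the 96 mm gap between them, round this point, is open: room for a finger beside the middle of a plate.
- plate_a_centre (a point): The plate that starts askew on the jig's floor, away from both fences: bare aluminium plate 160 x 56 x 12 mm (its x, y, z), about 0.25 kg, four dark dots on top; both plates are alike. Site at its centre, half-way up; x = length, z = up through the thickness. 
- plate_b_centre (a point): The plate that starts on the sloping stand, lying on its bed with its length up the slope: bare aluminium plate 160 x 56 x 12 mm (its x, y, z), about 0.25 kg, four dark dots on top; both plates are alike. Site at its centre, half-way up; x = length, z = up through the thickness. On the stand its x axis points up the slope.
- stand: Sloping stand, fixed: grey foot 180 x 90 mm, dark bed 176 x 44 mm sloping at 30 degrees, rising towards the stand's +x. Origin at desk height under the bed's middle, y across it. Bed top 75 mm above the desk at the middle. A lip 10 mm high at its low end holds the plate's low end. The plate overhangs the bed by about 6 mm on each long side.
- bar_top (a point): Middle of the top of the white bar switch across the front of the jig; bar 120 mm long (jig y), 18 mm wide, 9 mm thick; its top is 36 mm above the desk when up. The bar is sprung: it goes down 6 mm (about 5.6 N pressed fully), returns by itself, and rocks if pressed away from its middle.
- bar_press (a joint): How far the bar switch is pressed, m: 0 up, 0.006 fully down.
- bar_rock (a joint): Rocking of the bar switch about the jig's x axis, rad: 0 level; it is sprung to the level (2.5 N m per rad).
- vial_1: Glass vial with dark cap, 22 mm across, 53 mm high, standing loose between jig and stand; origin under its middle. Leave alone.
- cotton_buds_1: Clear tub of cotton buds, 77 mm across, 80 mm high, loose, at the back; origin under its middle. Leave alone.
- ipa_bottle: White wash bottle with red bent spout, 62 x 92 x 182 mm, loose, on the right; origin under its middle. Leave alone.

How it is judged:
On the way, in this order (a step that is already met when the one before it is completed fails the run):
1. both plates are stacked in the jig and square against both fences, the bar switch up (x of plate_a_centre in the frame of jig between 0.007 and 0.012 m and y of plate_a_centre in the frame of jig between 0.009 and 0.014 m and z of plate_a_centre in the frame of jig between 0.012 and 0.017 m and angle between the x axis of each of plate_a_centre, plate_b_centre and the x axis of jig, either way round below 0.025 rad and x of plate_b_centre in the frame of jig between 0.007 and 0.012 m and y of plate_b_centre in the frame of jig between 0.009 and 0.014 m and z of plate_b_centre in the frame of jig between 0.024 and 0.029 m and value of joint bar_press below 0.002 m), for 0.2 s.
2. the bar switch is pressed down evenly while the stack is square (x of plate_a_centre in the frame of jig between 0.007 and 0.012 m and y of plate_a_centre in the frame of jig between 0.009 and 0.014 m and z of plate_a_centre in the frame of jig between 0.012 and 0.017 m and angle between the x axis of each of plate_a_centre, plate_b_centre and the x axis of jig, either way round below 0.025 rad and x of plate_b_centre in the frame of jig between 0.007 and 0.012 m and y of plate_b_centre in the frame of jig between 0.009 and 0.014 m and z of plate_b_centre in the frame of jig between 0.024 and 0.029 m and value of joint bar_rock between -0.035 and 0.035 rad and value of joint bar_press above 0.0045 m), for 0.1 s.
At the end, for the whole second after the job is handed in: Both plates lie flat and at rest in the jig, the stand's plate on top, each within 3 mm of both fences and parallel to them within 0.025 rad; the bar is up again after a press of at least 4.5 mm, rocking less than 0.035 rad, with the stack square; vial, tub and bottle not moved over 20 mm (all of step 1 and linear speed of each of plate_a, plate_b below 0.01 m/s); the robot touches nothing.
It fails at once if the vial is pushed or knocked over (distance of vial_1 from where it was at the start of the episode above 0.02 m or angle between vial_1's own z axis and vertical above 0.3 rad).
It fails at once if the cotton-bud tub is pushed or knocked over (distance of cotton_buds_1 from where it was at the start of the episode above 0.02 m or angle between cotton_buds_1's own z axis and vertical above 0.3 rad).
It fails at once if the wash bottle is pushed or knocked over (distance of ipa_bottle from where it was at the start of the episode above 0.02 m or angle between ipa_bottle's own z axis and vertical above 0.3 rad).
It also fails if it takes over 58 s, if anything falls off the work surface, if the arm or the gripper's body presses on something with over 40 N, if the wrist force passes 120 N, or if a joint passes its speed limit or range.

## Working session

There is one attempt and no reset: what is moved stays moved. The work goes in short steps, Python scripts to look and compute and a tool call to move; the robot and the scene stay as the last step left them, time stands still between calls to the robot, and variables do not carry over. Pictures are saved under pics/ and viewed, at most 10 in all, crops included, and the job is handed in when it is done.

Besides the shell and the picture viewer there is one more tool, called as name(argument=value, ...) on one line, values as JSON. carry_out: Moves the arm, as the interface text tells. Its arguments: {"type":"object","properties":{"deltas":{"type":"array"},"grip":{"type":"number"},"grip_force":{"type":"number"}},"required":["deltas"]}

```bash
ls; mkdir -p pics
python3 - <<'E'
from plant import ctrl
import cv2,numpy as np
s=ctrl.get_state();print({k:np.round(v,3) for k,v in s.items()})
for c in ["top","scene"]:
    im,d=ctrl.read_camera(c); cv2.imwrite(f"pics/{c}0.png",im[:,:,::-1]); np.savez(f"{c}0.npz",im=im,d=d)
    m=ctrl.camera_model(c);print(c,{k:np.round(v,3).tolist() for k,v in m.items()})
    if c=="top":
        for q in ["jig","end_fence","side_fence","plate_a_centre","stand","bar_top","vial_1"]:
            print(q,[(np.round(r["uv"]),round(r["score"],2)) for r in ctrl.find_in(c,q)][:3])
print(ctrl.camera_model("wrist"))
E
```

```text
pics
{'time': np.float64(0.0), 'qpos': array([-1.269,  0.287,  1.578, -0.   ,  1.279, -0.15 ]), 'dq': array([-0.001, -0.001, -0.001,  0.001,  0.001,  0.001]), 'joint_efforts': array([ 0.0000e+00, -4.0598e+01, -2.9262e+01, -0.0000e+00,  6.0000e-03,
        0.0000e+00]), 'eef_pos': array([ 0.295, -0.607,  0.202]), 'tcp_rot': array([ 0.975,  0.224, -0.   , -0.001]), 'contact_force': array([ 0.25 ,  0.151, -0.196]), 'wrist_torque': array([-0.006,  0.016, -0.032]), 'finger_force': np.float64(0.0), 'opening': np.float64(1.001)}
top {'intrinsics': [[374.728, 0.0, 249.048], [0.0, 374.728, 183.88], [0.0, 0.0, 1.0]], 'extrinsics': [[-0.027, -1.0, 0.006, -0.231], [-0.994, 0.026, -0.105, 0.572], [0.104, -0.009, -0.994, 0.879], [0.0, 0.0, 0.0, 1.0]]}
jig [(array([299., 194.]), 0.93), (array([203., 143.]), 0.16)]
end_fence [(array([300., 193.]), 0.83), (array([294., 225.]), 0.66)]
side_fence [(array([300., 194.]), 0.7), (array([148., 200.]), 0.53)]
plate_a_centre [(array([286., 190.]), 0.93), (array([149., 200.]), 0.74)]
stand [(array([162., 194.]), 0.64), (array([288., 234.]), 0.17)]
bar_top [(ar
[... 167 characters left out ...]
[0.0, 477.503, 189.28], [0.0, 0.0, 1.0]], 'extrinsics': [[0.521, -0.853, -0.021, -0.452], [-0.455, -0.257, -0.853, 0.265], [0.722, 0.454, -0.522, 1.085], [0.0, 0.0, 0.0, 1.0]]}
{'intrinsics': array([[283.18449221,   0.        , 252.46266086],
       [  0.        , 283.18449221, 192.96373995],
       [  0.        ,   0.        ,   1.        ]]), 'hand_eye': array([[-2.10238197e-04, -9.44625364e-01, -3.28150694e-01,
         8.52199150e-02],
       [ 9.99999901e-01, -7.01941602e-05, -4.38612488e-04,
         5.45057702e-04],
       [ 3.91290219e-04, -3.28150754e-01,  9.44625285e-01,
        -1.71178748e-01],
       [ 0.00000000e+00,  0.00000000e+00,  0.00000000e+00,
         1.00000000e+00]])}
```

Run:
```python
import cv2
im=cv2.imread("pics/top0.png")[80:290,90:400]
cv2.imwrite("pics/top0c.png",cv2.resize(im,None,fx=2.5,fy=2.5,interpolation=cv2.INTER_CUBIC))
```

```text
(no output)
```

View pics/top0c.png

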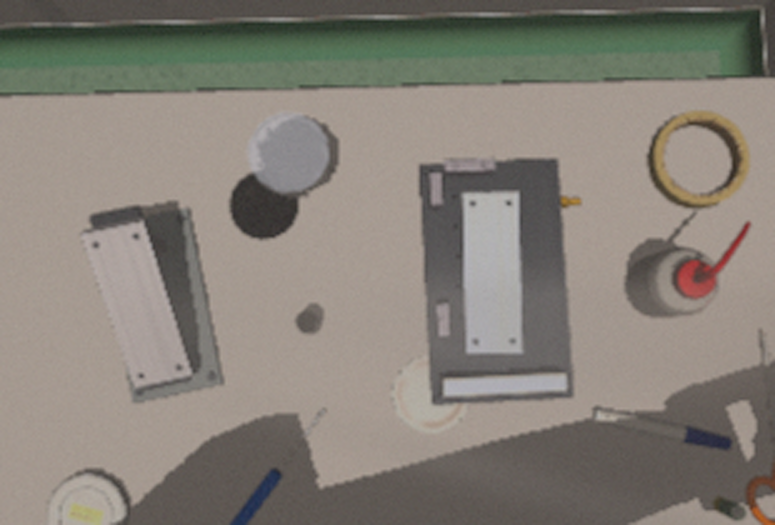

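View pics/scene0.png

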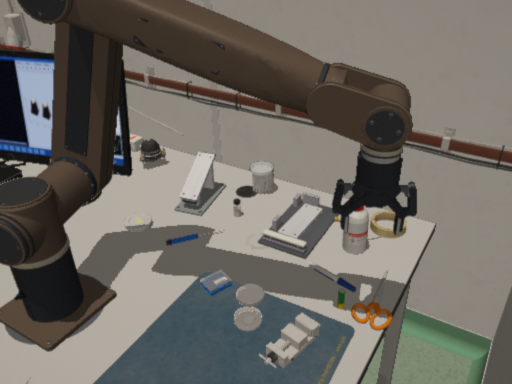

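The top picture shows the jig on the right, with plate A near the middle of its floor and the end fence at the top of the crop (470,163). The side fence is on its left (435,188 / 443,320) and the bar is at the front (505,385). Plate B is on the stand at left, its high end up; the vial is between them at (310,318).

```bash
cat > h.py <<'E'
from plant import ctrl
import cv2,numpy as np
from scipy.spatial.transform import Rotation as Ro
def tool():
    s=ctrl.get_state();T=np.eye(4);T[:3,:3]=Ro.from_quat(s["tcp_rot"]).as_matrix();T[:3,3]=s["eef_pos"];return T
def cloud(c,d,T=None):
    m=ctrl.camera_model(c);K=m["intrinsics"]
    E=np.linalg.inv(m["extrinsics"]) if c!="wrist" else T@m["hand_eye"]
    v,u=np.indices(d.shape)
    p=np.stack([(u-K[0,2])/K[0,0]*d,(v-K[1,2])/K[1,1]*d,d],-1)
    P=p@E[:3,:3].T+E[:3,3];P[d<=0]=np.nan;return P
def rect(xy):
    # long-axis direction, centre, size
    (c,s,a)=cv2.minAreaRect((np.asarray(xy)*1000).astype(np.float32))
    if s[0]<s[1]: a+=90;s=s[::-1]
    return np.array(c)/1000,np.array(s),(a+90)%180-90
def delta(R,p,T=None):
    T=tool() if T is None else T
    d=T[:3,:3].T@(np.asarray(p)-T[:3,3]);w=Ro.from_matrix(T[:3,:3].T@R).as_rotvec()
    n=max(np.linalg.norm(d)/.0625,np.degrees(np.linalg.norm(w))/10.7)
    return np.round(d,4),np.round(w,4),"rows>=",round(n,1)
def Rdown(yaw,pitch=0):
    # tool x along heading yaw; then tilted so that tool z leans toward +heading by pitch
    return Ro.from_euler("z",yaw).as_matrix()@Ro.from_euler("x",np.pi).as_matrix()@Ro.from_euler("y",pitch).as_matrix()
E
python3 - <<'E'
from h import *
z=np.load("top0.npz");P=cloud("top",z["d"]);im=z["im"]
g=im.mean(2)
for n,(c0,r0,c1,r1),zr in [("bar",(264,226,322,242),(.028,.045)),("plateA",(270,150,304,226),(.014,.028)),("base",(250,140,325,245),(.004,.045)),
  ("fend",(264,140,292,150),(.03,.05)),("fs1",(258,146,272,164),(.03,.05)),("fs2",(258,196,274,218),(.03,.05)),("vial",(203,195,222,218),(.04,.07)),("foot",(120,158,182,242),(.008,.04)),("tub",(185,120,225,160),(.06,.1)),("bottle",(340,175,390,210),(.1,.25))]:
    Q=P[r0:r1,c0:c1];m=(Q[...,2]>zr[0])&(Q[...,2]<zr[1])
    if n in("plateA","bar"): m&=g[r0:r1,c0:c1]>150
    q=Q[m];
    if len(q)<4: print(n,len(q));continue
    print(n,len(q),*[np.round(x,3) for x in rect(q[:,:2])],"z",np.round(np.median(q[:,2]),4), "med",np.round(np.median(q[:,:2],0),3))
Q=P[158:240,115:175];m=(Q[...,2]>.03)&(g[158:240,115:175]>150)
q=Q[m];
c=np.median(q,0);
for _ in range(5):
    A=np.c_[q[:,:2],np.ones(len(q))];k,*_=np.linalg.lstsq(A,q[:,2],rcond=None);r=q[:,2]-A@k;q=q[abs(r)<.005]
n=np.array([-k[0],-k[1],1]);n/=np.linalg.norm(n);print("plateB n",n,len(q),"tilt",np.degrees(np.arccos(n[2])),"azim",np.degrees(np.arctan2(-n[1],-n[0])))
x=-n*n[2];x[2]+=1;x/=np.linalg.norm(x);y=np.cross(n,x)
uv=np.c_[q@x,q@y];cc,s,a=rect(uv);print(s,a,"centre top",cc[0]*x+cc[1]*y+n*np.median(q@n))
E
```

```text
bar 297 [ 0.443 -0.344] [114.657  14.929] -88.957 z 0.035 med [ 0.443 -0.342]
plateA 1341 [ 0.553 -0.337] [156.398  53.385] -0.859 z 0.0192 med [ 0.552 -0.337]
base 5367 [ 0.541 -0.343] [252.656 176.879] 0.602 z 0.0091 med [ 0.546 -0.341]
fend 115 [ 0.657 -0.314] [60.009 13.98 ] -86.302 z 0.0375 med [ 0.657 -0.317]
fs1 79 [ 0.638 -0.29 ] [38.064 21.927] -2.618 z 0.0373 med [ 0.637 -0.286]
fs2 69 [ 0.507 -0.288] [31.288 11.902] -0.052 z 0.0369 med [ 0.506 -0.287]
vial 60 [ 0.508 -0.158] [18.351 18.342] 45.087 z 0.0515 med [ 0.508 -0.159]
foot 374 [ 0.531 -0.011] [178.5   87.33] 10.183 z 0.009 med [ 0.533 -0.034]
tub 852 [ 0.664 -0.147] [75.156 75.117] 62.561 z 0.0815 med [ 0.664 -0.148]
bottle 617 [ 0.533 -0.499] [58.456 57.795] -1.19 z 0.1174 med [ 0.533 -0.494]
plateB n [-0.49334893 -0.09302423  0.86484295] 1443 tilt 30.13522314414651 azim 10.678130692242336
[157.11122131  53.89911652] 0.014323537237942219 centre top [ 0.52259702 -0.00791492  0.08325214]
```

Run:
```python
from h import *
R=Rdown(np.radians(0))
print(delta(R,[.36,-.38,.23])); T=np.eye(4);T[:3,:3]=R;T[:3,3]=[.36,-.38,.23]
print(delta(R,[.55,-.335,.17],T))
```

```text
(array([ 0.158 , -0.1759, -0.0269]), array([-3.000e-04,  0.000e+00,  4.517e-01]), 'rows>=', np.float64(3.8))
(array([ 0.19 , -0.045,  0.06 ]), array([0., 0., 0.]), 'rows>=', np.float64(3.3))
```

carry_out(deltas=[0.158,-0.176,-0.027,0,0,0.452,0.158,-0.176,-0.027,0,0,0.452,0.158,-0.176,-0.027,0,0,0.452,0.158,-0.176,-0.027,0,0,0.452])

```text
time: 0.95
eef_pos: [0.3605, -0.3778, 0.2307]
tcp_rot: [1.0, -0.0, 0.0, 0.0]
contact_force: [-0.5, -0.5, 1.2]
opening: 1.003
finger_force: 0.0
```

carry_out(deltas=[0.19,-0.045,0.06,0,0,0,0.19,-0.045,0.06,0,0,0,0.19,-0.045,0.06,0,0,0,0.19,-0.045,0.06,0,0,0,0.19,-0.045,0.06,0,0,0])

```text
time: 1.58
eef_pos: [0.5502, -0.3345, 0.1696]
tcp_rot: [1.0, 0.001, -0.001, -0.0]
contact_force: [-0.3, 0.4, -0.5]
opening: 0.996
finger_force: 0.0
```

Run:
```python
from h import *
T=tool();s=ctrl.get_state();im,d=ctrl.read_camera("wrist");np.savez("w1.npz",im=im,d=d,T=T)
cv2.imwrite("pics/w1.png",im[:,:,::-1]);print(s["time"],T[:3,3],Ro.from_matrix(T[:3,:3]).as_euler("xyz",True))
```

```text
1.575 [ 0.55019704 -0.33450379  0.16956598] [-1.79968334e+02  7.96683110e-02  7.77211917e-02]
```

View pics/w1.png

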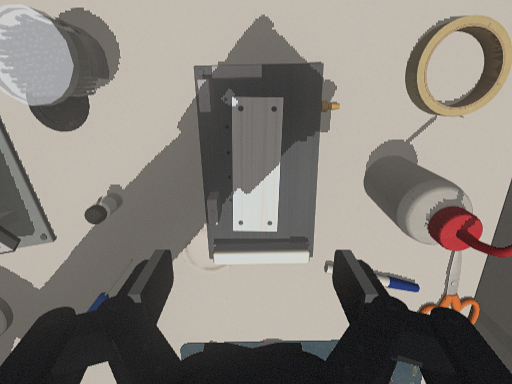

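The wrist view shows the whole jig: plate A at (258,165), the end fence at (240,72), side fence blocks at (205,95) and (212,208), and the bar at (262,257).

Run:
```python
from h import *
z=np.load("w1.npz");P=cloud("wrist",z["d"],z["T"])
for n,(c0,r0,c1,r1),zr in [("plateA",(216,90,300,240),(.0165,.026)),("bar",(205,240,315,270),(.031,.042)),("fend",(212,58,280,85),(.033,.045)),("fs1",(192,76,214,120),(.033,.045)),("fs2",(200,180,222,235),(.033,.045)),("base",(185,55,330,270),(.005,.012))]:
    Q=P[r0:r1,c0:c1];q=Q[(Q[...,2]>zr[0])&(Q[...,2]<zr[1])]
    print(n,len(q),*[np.round(x,3) for x in rect(q[:,:2])],"z",np.round(np.median(q[:,2]),4),"med",np.round(np.median(q[:,:2],0),4),"rng",np.round(np.percentile(q[:,:2],[2,98],0),3).tolist())
```

```text
plateA 6477 [ 0.554 -0.329] [160.839  75.522] -0.74 z 0.0203 med [ 0.563  -0.3384] rng [[0.478, -0.365], [0.631, -0.312]]
bar 1313 [ 0.445 -0.345] [120.278  18.357] -88.673 z 0.0359 med [ 0.4469 -0.3452] rng [[0.437, -0.402], [0.454, -0.288]]
fend 664 [ 0.658 -0.319] [48.618 11.904] -89.711 z 0.0384 med [ 0.6573 -0.3193] rng [[0.652, -0.342], [0.664, -0.295]]
fs1 414 [ 0.636 -0.286] [35.008 15.713] -7.16 z 0.0383 med [ 0.6359 -0.2858] rng [[0.619, -0.291], [0.651, -0.279]]
fs2 278 [ 0.508 -0.288] [31.766 11.988] 1.162 z 0.0381 med [ 0.5088 -0.2883] rng [[0.493, -0.294], [0.523, -0.282]]
base 12895 [ 0.537 -0.355] [261.67  163.963] 1.314 z 0.0082 med [ 0.5806 -0.3698] rng [[0.456, -0.411], [0.664, -0.275]]
```

Run:
```python
from h import *
print(delta(Rdown(-.013),[.5545,-.3385,.04]),delta(Rdown(-.013),[.5545,-.3385,.0095]))
```

```text
(array([0.005 , 0.0033, 0.1304]), array([0.0002, 0.0007, 0.0131]), 'rows>=', np.float64(2.1)) (array([0.005 , 0.0033, 0.1609]), array([0.0002, 0.0007, 0.0131]), 'rows>=', np.float64(2.6))
```

carry_out(deltas=[0.004,0.003,0.06,0,0,0.013,0.005,0.0035,0.12,0,0,0.013,0.005,0.0035,0.145,0,0,0.013,0.005,0.0035,0.16,0,0,0.013,0.005,0.0035,0.16,0,0,0.013])

```text
time: 2.25
eef_pos: [0.5543, -0.3392, 0.0105]
tcp_rot: [1.0, -0.007, -0.0, -0.0]
contact_force: [1.1, -0.0, 0.3]
opening: 0.998
finger_force: 0.0
```

carry_out(deltas=[0,0,0,0,0,0,0,0,0,0,0,0,0,0,0,0,0,0,0,0,0,0,0,0,0,0,0,0,0,0], grip=55, grip_force=30)

```text
time: 2.88
eef_pos: [0.5551, -0.3384, 0.0103]
tcp_rot: [1.0, -0.007, 0.0, 0.0]
contact_force: [-0.1, 1.1, 1.0]
opening: 0.547
finger_force: 0.0
```

carry_out(deltas=[0,0,-0.004,0,0,0,0,0,-0.004,0,0,0,0,0,-0.004,0,0,0,0,0,0.005,0,0,0,0,0,0.01,0,0,0], grip=100)

```text
time: 3.5
eef_pos: [0.5545, -0.338, -0.001]
tcp_rot: [1.0, -0.007, -0.001, -0.001]
contact_force: [-0.3, 0.2, -0.7]
opening: 1.0
finger_force: 0.0
```

carry_out(deltas=[0,0,0,0,0,0,0,0,0,0,0,0,0,0,0,0,0,0,0,0,0,0,0,0], grip=60)

```text
time: 4.0
eef_pos: [0.5552, -0.3386, 0.0005]
tcp_rot: [1.0, -0.007, 0.0, 0.0]
contact_force: [0.8, -0.2, 0.1]
opening: 0.603
finger_force: 0.0
```

Run:
```python
from h import *
T=tool();im,d=ctrl.read_camera("wrist");np.savez("w2.npz",im=im,d=d,T=T)
cv2.imwrite("pics/w2.png",im[:,:,::-1]);print(T[:3,3],ctrl.get_state()["opening"])
```

```text
[ 5.55187736e-01 -3.38594258e-01  5.07077699e-04] 0.6013897381206725
```

View pics/w2.png

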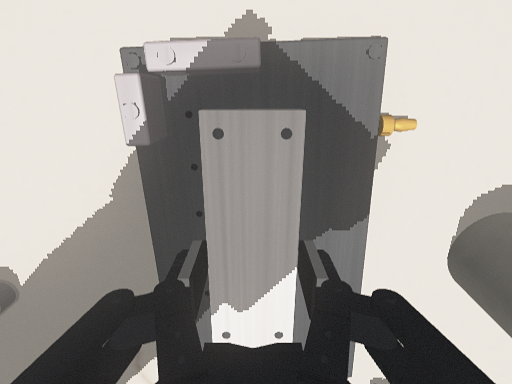

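The pads stand just beside plate A at (200,280) and (312,280) with a small gap left. The opening value isn't linear in width, so I'll close further.

carry_out(deltas=[0,0,-0.003,0,0,0,0,0,-0.003,0,0,0,0,0,-0.003,0,0,0,0,0,-0.003,0,0,0], grip=35, grip_force=30)

```text
time: 4.55
eef_pos: [0.555, -0.3384, 0.0032]
tcp_rot: [1.0, -0.007, -0.0, -0.0]
contact_force: [-0.3, 1.1, -0.2]
opening: 0.354
finger_force: 0.0
```

Run:
```python
from h import *
z=np.load("w2.npz");P=cloud("wrist",z["d"],z["T"])
for r in (245,255,270,290,310): print(r,[ (c,np.round(P[r,c],3).tolist()) for c in (190,196,202,208,300,306,312,320)])
s=ctrl.get_state();print(s["opening"],s["finger_force"])
T=tool();im,d=ctrl.read_camera("wrist");np.savez("w3.npz",im=im,d=d,T=T)
cv2.imwrite("pics/w3.png",im[200:,100:420,::-1])
```

```text
245 [(190, [0.548, -0.298, 0.008]), (196, [0.568, -0.31, 0.042]), (202, [0.567, -0.313, 0.042]), (208, [0.555, -0.312, 0.02]), (300, [0.564, -0.364, 0.038]), (306, [0.567, -0.367, 0.042]), (312, [0.567, -0.37, 0.042]), (320, [0.547, -0.383, 0.008])]
255 [(190, [0.567, -0.309, 0.051]), (196, [0.567, -0.312, 0.052]), (202, [0.564, -0.313, 0.047]), (208, [0.548, -0.311, 0.02]), (300, [0.559, -0.364, 0.039]), (306, [0.567, -0.365, 0.052]), (312, [0.566, -0.368, 0.051]), (320, [0.562, -0.374, 0.045])]
270 [(190, [0.568, -0.311, 0.065]), (196, [0.565, -0.313, 0.061]), (202, [0.557, -0.313, 0.049]), (208, [0.536, -0.311, 0.019]), (300, [0.551, -0.364, 0.041]), (306, [0.56, -0.365, 0.055]), (312, [0.566, -0.366, 0.063]), (320, [0.567, -0.369, 0.064])]
290 [(190, [0.561, -0.312, 0.07]), (196, [0.557, -0.313, 0.065]), (202, [0.548, -0.313, 0.053]), (208, [0.513, -0.308, 0.009]), (300, [0.511, -0.371, 0.007]), (306, [0.552, -0.364, 0.059]), (312, [0.56, -0.365, 0.07]), (320, [0.568, -0.366, 0.079])]
310 [(190, [0.574, -0.319, 0.096]), (196, [0.549, -0.313, 0.068]), (202, [0.496, -0.302, 0.009]), (208, [0.497, -0.306, 0.009]), (300, [0.495, -0.372, 0.009]), (306, [0.495, -0.376, 0.008]), (312, [0.55, -0.365, 0.07]), (320, [0.572, -0.362, 0.095])]
0.3541459812411115 0.0
```

View pics/w3.png

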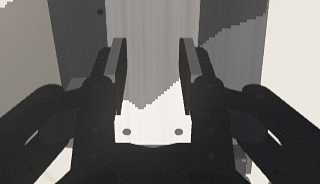

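Run:
```python
from h import *
for f in ("w2.npz","w3.npz"):
    z=np.load(f);T=z["T"];P=cloud("wrist",z["d"],T);Q=(P-T[:3,3])@T[:3,:3]
    zw=P[...,2]
    m=(zw>.026)&(abs(Q[...,0])<.014)&(abs(Q[...,1])<.06)&(Q[...,2]>-.1)
    for lo in np.arange(-.07,.0,.006):
        k=m&(Q[...,2]>=lo)&(Q[...,2]<lo+.006);q=Q[k]
        if len(q):print(f,round(lo,3),len(q),np.round([q[:,1].min(),q[q[:,1]<0,1].max() if (q[:,1]<0).any() else 0,q[q[:,1]>0,1].min() if (q[:,1]>0).any() else 0,q[:,1].max()],3))
```

```text
w2.npz -0.07 836 [-0.037 -0.025  0.025  0.039]
w2.npz -0.064 642 [-0.039 -0.025  0.026  0.039]
w2.npz -0.058 549 [-0.039 -0.025  0.026  0.04 ]
w2.npz -0.052 507 [-0.039 -0.025  0.026  0.04 ]
w2.npz -0.046 430 [-0.039 -0.025  0.026  0.039]
w2.npz -0.04 281 [-0.038 -0.025  0.026  0.038]
w2.npz -0.034 41 [-0.025 -0.025  0.026  0.026]
w3.npz -0.07 726 [-0.032 -0.015  0.015  0.031]
w3.npz -0.064 460 [-0.028 -0.014  0.015  0.029]
w3.npz -0.058 496 [-0.028 -0.015  0.015  0.029]
w3.npz -0.052 423 [-0.028 -0.015  0.015  0.029]
w3.npz -0.046 399 [-0.028 -0.015  0.015  0.029]
w3.npz -0.04 299 [-0.027 -0.015  0.015  0.028]
w3.npz -0.034 97 [-0.021 -0.015  0.015  0.022]
```

The depth data puts the fingertips 32–36 mm behind the reported TCP at these openings, so they closed above the plate. I'll reopen and go lower in stages, watching the force.

carry_out(deltas=[0,0,0,0,0,0,0,0,0,0,0,0,0,0,0,0,0,0,0,0,0.012,0,0,0,0,0,0.024,0,0,0], grip=100)

```text
time: 5.22
eef_pos: [0.5548, -0.3383, -0.0218]
tcp_rot: [1.0, -0.007, -0.0, -0.0]
contact_force: [-0.1, 0.1, -0.1]
opening: 0.997
finger_force: 0.0
```

carry_out(deltas=[0,0,0.004,0,0,0,0,0,0.004,0,0,0])

```text
time: 5.48
eef_pos: [0.5546, -0.3381, -0.0258]
tcp_rot: [1.0, -0.007, -0.001, -0.001]
contact_force: [-0.9, -0.7, 0.1]
opening: 1.0
finger_force: 0.0
```

carry_out(deltas=[0,0,0,0,0,0,0,0,0,0,0,0,0,0,0,0,0,0,0,0,0,0,0,0], grip=60, grip_force=30)

```text
time: 5.98
eef_pos: [0.5556, -0.3388, -0.024]
tcp_rot: [1.0, -0.007, 0.001, 0.0]
contact_force: [-0.1, 0.2, 2.0]
opening: 0.643
finger_force: 35.8
```

carry_out(deltas=[0.006,-0.006,0,0,0,-0.016,0.014,-0.013,0,0,0,-0.032,0.014,-0.013,0,0,0,-0.032])

```text
time: 6.35
eef_pos: [0.5703, -0.3257, -0.0239]
tcp_rot: [1.0, 0.01, 0.001, 0.0]
contact_force: [-1.2, -0.2, 5.0]
opening: 0.647
finger_force: 37.5
```

carry_out(deltas=[0.003,0,0,0,0,0,0.005,0,0,0,0,0,0.005,0,0,0,0,0])

```text
time: 6.72
eef_pos: [0.5728, -0.3256, -0.024]
tcp_rot: [1.0, 0.009, -0.002, -0.0]
contact_force: [-6.7, 0.2, 9.2]
opening: 0.646
finger_force: 39.2
```

carry_out(deltas=[0,-0.004,0,0,0,0,0,-0.006,0,0,0,0,0,-0.0075,0,0,0,0,0,-0.0075,0,0,0,0])

```text
time: 7.22
eef_pos: [0.5732, -0.3212, -0.0239]
tcp_rot: [1.0, 0.009, -0.0, 0.002]
contact_force: [-6.0, -8.6, 4.6]
opening: 0.646
finger_force: 39.0
```

carry_out(deltas=[0,0,0,0,0,0,0,0.002,0,0,0,0,0,0.002,-0.01,0,0,0,0,0.002,-0.06,0,0,0,0,0.002,-0.12,0,0,0], grip=100)

```text
time: 7.85
eef_pos: [0.5733, -0.3188, 0.0952]
tcp_rot: [1.0, 0.01, -0.001, -0.001]
contact_force: [1.0, -0.5, 0.2]
opening: 1.001
finger_force: 0.0
```

carry_out(deltas=[0,0,-0.04,0,0,0,0,0,-0.04,0,0,0])

```text
time: 8.1
eef_pos: [0.577, -0.3216, 0.1416]
tcp_rot: [1.0, 0.01, 0.004, 0.003]
contact_force: [-0.2, 0.6, -0.8]
opening: 1.0
finger_force: 0.0
```

Run:
```python
from h import *
T=tool();im,d=ctrl.read_camera("wrist");np.savez("w4.npz",im=im,d=d,T=T)
cv2.imwrite("pics/w4.png",im[20:300,120:400,::-1]);P=cloud("wrist",d,T);print(T[:3,3])
for n,c,zr in [("A",(.5725,-.321,.095,.035),(.0145,.027)),("fend",(.658,-.319,.012,.035),(.033,.045)),("fs1",(.636,-.286,.022,.01),(.033,.045)),("fs2",(.508,-.288,.022,.01),(.033,.045))]:
    q=P[(abs(P[...,0]-c[0])<c[2])&(abs(P[...,1]-c[1])<c[3])&(P[...,2]>zr[0])&(P[...,2]<zr[1])]
    print(n,len(q),*[np.round(x,4) for x in rect(q[:,:2])],np.median(q[:,2]),"med",np.median(q,0))
    print(np.round(np.percentile(q[:,:2],[1,99],0),4).tolist())
```

```text
[ 0.57698444 -0.32156299  0.14155279]
A 7438 [ 0.5716 -0.3172] [159.8138  63.755 ] 0.9422 0.020253166692026592 med [ 0.58143345 -0.32069068  0.02025317]
[[0.4939, -0.3485], [0.6501, -0.2925]]
fend 731 [ 0.6569 -0.313 ] [59.7883 15.438 ] -82.9832 0.03836079193547093 med [ 0.65717518 -0.31673203  0.03836079]
[[0.6466, -0.3426], [0.6631, -0.285]]
fs1 463 [ 0.6388 -0.2858] [40.3411 15.6141] -7.9017 0.038423111474449545 med [ 0.63615677 -0.28563573  0.03842311]
[[0.6192, -0.2955], [0.6563, -0.2793]]
fs2 309 [ 0.5076 -0.2878] [31.6184 11.9506] 0.7689 0.038146651467695414 med [ 0.50962336 -0.28822266  0.03814665]
[[0.4921, -0.2936], [0.5232, -0.2819]]
```

View pics/w4.png

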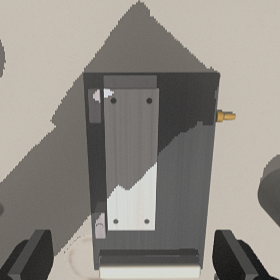

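Plate A now looks flush: its centre is (0.5717, -0.3208), its yaw about 0.9°. Next is plate B.

Run:
```python
from h import *
n=np.array([-.4934,-.0930,.8648])
for p in(.5236,-.5236):
    R=Rdown(np.radians(10.7),p);print(p,R[:,2],"want",-n)
    if R[:,2]@-n>.99: RR=R
c=np.array([.5226,-.0079,.0833]);print(delta(RR,c+.05*n+[0,0,.02]), delta(RR,[.55,-.16,.18]))
```

```text
0.5236 [ 0.49130744  0.0928335  -0.86602479] want [ 0.4934  0.093  -0.8648]
-0.5236 [-0.49130744 -0.0928335  -0.86602479] want [ 0.4934  0.093  -0.8648]
(array([-0.0715, -0.3093, -0.0096]), array([ 0.0469,  0.5186, -0.1628]), 'rows>=', np.float64(5.1)) (array([-0.0222, -0.1608, -0.0424]), array([ 0.0469,  0.5186, -0.1628]), 'rows>=', np.float64(2.9))
```

carry_out(deltas=[-0.005,-0.05,-0.03,0,0,0,-0.025,-0.11,-0.04,0.02,0.17,-0.05,-0.04,-0.17,-0.04,0.03,0.35,-0.1,-0.055,-0.23,-0.03,0.045,0.518,-0.163,-0.065,-0.28,-0.015,0.047,0.519,-0.163])

```text
time: 8.78
eef_pos: [0.4986, -0.0384, 0.1446]
tcp_rot: [0.963, 0.088, 0.253, -0.028]
contact_force: [1.7, -0.3, -0.3]
opening: 0.998
finger_force: 0.0
```

```bash
cat > pb.py <<'E'
from h import *
T=tool();im,d=ctrl.read_camera("wrist");np.savez("w5.npz",im=im,d=d,T=T)
cv2.imwrite("pics/w5.png",im[:,:,::-1]);P=cloud("wrist",d,T);print(T[:3,3])
c=np.array([.5226,-.0079,.0833]);n=np.array([-.4934,-.0930,.8648])
q=P.reshape(-1,3);q=q[np.isfinite(q).all(1)];D=q-c;q=q[(abs(D@n)<.012)&(np.linalg.norm(D,axis=1)<.1)]
for _ in range(5):
    A=np.c_[q[:,:2],np.ones(len(q))];k,*_=np.linalg.lstsq(A,q[:,2],rcond=None);r=q[:,2]-A@k;q=q[abs(r)<(.004 if _<2 else .002)]
n=np.array([-k[0],-k[1],1]);n/=np.linalg.norm(n)
x=-n*n[2];x[2]+=1;x/=np.linalg.norm(x);y=np.cross(n,x)
cc,s,a=rect(np.c_[q@x,q@y]);c=cc[0]*x+cc[1]*y+n*np.median(q@n)
a=np.radians(a);x,y=x*np.cos(a)+y*np.sin(a),y*np.cos(a)-x*np.sin(a)
print(len(q),s,np.degrees(a),"n",n,"azim",np.degrees(np.arctan2(x[1],x[0])),"top",c)
R=np.c_[x,-y,-n];np.savez("pbpose.npz",R=R,c=c)
for h in (.0,-.02,-.025,-.03): print(h,delta(R,c+h*n))
E
python3 pb.py
```

```text
[ 0.49862599 -0.03839189  0.14455108]Traceback (most recent call last):
  File "pb.py", line 7, in <module>
    A=np.c_[q[:,:2],np.ones(len(q))];k,*_=np.linalg.lstsq(A,q[:,2],rcond=None);r=q[:,2]-A@k;q=q[abs(r)<(.004 if _<2 else .002)]
                                                                                                                ^^^
TypeError: '<' not supported between instances of 'list' and 'int'
```

View pics/w5.png

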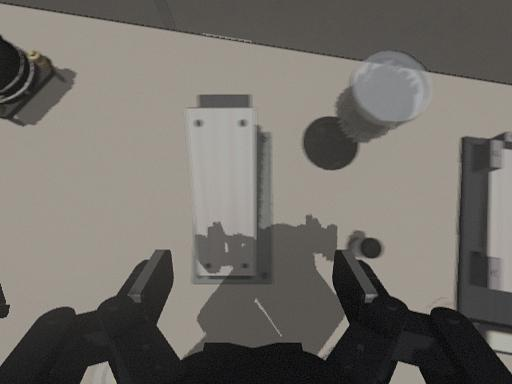

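Plate B shows at (225,190), lying straight on the bed, with the vial at (370,247) and the tub at (385,95) clear of it.

```bash
sed -i 's/for _ in range(5)/for i in range(5)/; s/k,\*_=/k=/; s/rcond=None);r/rcond=None)[0];r/; s/if _<2/if i<2/' pb.py; python3 pb.py
```

```text
[ 0.49628123 -0.03302017  0.14188438]
10723 [164.22673035  56.04780197] -0.0489959716796875 n [-0.49218249 -0.09256177  0.86555688] azim 10.594258684942043 top [ 0.52156517 -0.00946392  0.08391197]
0.0 (array([-0.0055, -0.0207,  0.0661]), array([-0.0118,  0.0121,  0.0006]), 'rows>=', np.float64(1.1))
-0.02 (array([-0.0052, -0.0204,  0.0861]), array([-0.0118,  0.0121,  0.0006]), 'rows>=', np.float64(1.4))
-0.025 (array([-0.0052, -0.0204,  0.0911]), array([-0.0118,  0.0121,  0.0006]), 'rows>=', np.float64(1.5))
-0.03 (array([-0.0051, -0.0203,  0.0961]), array([-0.0118,  0.0121,  0.0006]), 'rows>=', np.float64(1.6))
```

carry_out(deltas=[-0.003,-0.0205,0.03,-0.012,0.012,0,-0.003,-0.0205,0.06,-0.012,0.012,0,-0.003,-0.0205,0.095,-0.012,0.012,0,-0.003,-0.0205,0.112,-0.012,0.012,0,-0.003,-0.0205,0.112,-0.012,0.012,0])

```text
time: 9.5
eef_pos: [0.5509, -0.0106, 0.0489]
tcp_rot: [0.961, 0.088, 0.26, -0.021]
contact_force: [0.1, 0.7, 0.3]
opening: 0.999
finger_force: 0.0
```

Run:
```python
from h import *
z=np.load("pbpose.npz");s=ctrl.get_state();print(delta(z["R"],z["c"]-.046*-z["R"][:,2]),s["contact_force"],s["time"])
```

```text
(array([-0.0072, -0.0065,  0.0013]), array([ 0.0063, -0.0032, -0.0016]), 'rows>=', np.float64(0.2)) [0.09291793 0.68112135 0.30152434] 9.5
```

carry_out(deltas=[-0.005,-0.0065,0.001,0.006,-0.003,0,-0.005,-0.0065,0.001,0.006,-0.003,0])

```text
time: 9.75
eef_pos: [0.5467, -0.0051, 0.0483]
tcp_rot: [0.961, 0.089, 0.261, -0.023]
contact_force: [0.1, -0.2, -0.8]
opening: 1.001
finger_force: 0.0
```

carry_out(deltas=[0,0,0,0,0,0,0,0,0,0,0,0,0,0,0,0,0,0,0,0,0,0,0,0], grip=58, grip_force=60)

```text
time: 10.25
eef_pos: [0.5473, -0.0052, 0.0493]
tcp_rot: [0.961, 0.089, 0.261, -0.023]
contact_force: [-8.8, -0.4, 9.5]
opening: 0.637
finger_force: 60.9
```

carry_out(deltas=[0,0,-0.01,0,0,0,0,0,-0.05,0,0,0,-0.03,0,-0.1,0,0,0,-0.03,0,-0.1,0,0,0])

```text
time: 10.75
eef_pos: [0.4713, -0.0199, 0.1229]
tcp_rot: [0.96, 0.089, 0.264, -0.021]
contact_force: [1.1, -0.7, -2.5]
opening: 0.637
finger_force: 66.9
```

Run:
```python
from h import *
T=tool();im,d=ctrl.read_camera("wrist");np.savez("w6.npz",im=im,d=d,T=T)
P=cloud("wrist",d,T);Q=(P-T[:3,3])@T[:3,:3]
m=(abs(Q[...,1])<.035)&(abs(Q[...,2]+.047)<.012)&(abs(Q[...,0])<.1);v,u=np.nonzero(m)
q=Q[m];print(len(q),T[:3,3])
for y0 in(-.02,-.01,0,.01,.02):
    k=q[abs(q[:,1]-y0)<.003];print(y0,np.round(np.percentile(k[:,0],[.5,99.8]),4),np.round(np.polyfit(k[:,0],k[:,2],1),4))
z=np.load("pbpose.npz")
R=Rdown(.019);
print(delta(R,[.54,-.20,.13],T),delta(R,[.5723,-.3208,.075],T))
```

```text
26602 [ 0.47133458 -0.01987046  0.12290334]
-0.02 [-0.0508  0.0775] [-0.0142 -0.0429]
-0.01 [-0.0521  0.0775] [-0.0145 -0.0429]
0 [-0.0543  0.0775] [-0.0141 -0.0429]
0.01 [-0.0522  0.0775] [-0.0147 -0.0429]
0.02 [-0.0508  0.0774] [-0.0148 -0.0429]
(array([0.0329, 0.1896, 0.0129]), array([-0.0367, -0.5353,  0.1615]), 'rows>=', np.float64(3.1)) (array([0.0128, 0.3139, 0.066 ]), array([-0.0367, -0.5353,  0.1615]), 'rows>=', np.float64(5.1))
```

Run:
```python
from h import *
R=Rdown(.019);print(tool()[:3,3],delta(R,[.5688,-.326,.10]))
```

```text
[ 0.47163906 -0.01965045  0.12113483] (array([0.0229, 0.3188, 0.0399]), array([-0.0386, -0.5323,  0.1609]), 'rows>=', np.float64(5.2))
```

carry_out(deltas=[0.004,0.05,0,0,-0.1,0.03,0.009,0.11,0.005,-0.01,-0.23,0.07,0.014,0.17,0.015,-0.02,-0.36,0.11,0.018,0.23,0.027,-0.03,-0.48,0.145,0.021,0.285,0.035,-0.039,-0.532,0.161])

```text
time: 11.42
eef_pos: [0.5607, -0.2943, 0.0962]
tcp_rot: [1.0, 0.01, -0.005, -0.002]
contact_force: [-0.0, 0.3, -0.9]
opening: 0.634
finger_force: 66.8
```

carry_out(deltas=[0,0.03,0,0,0,0,0,0.033,0,0,0,0,0,0.033,0,0,0,0])

```text
time: 11.8
eef_pos: [0.5595, -0.3248, 0.0975]
tcp_rot: [1.0, 0.01, -0.003, -0.003]
contact_force: [-0.3, 0.6, -2.8]
opening: 0.634
finger_force: 66.8
```

Run:
```python
from h import *
R=Rdown(.019);T=tool();print(T[:3,3],delta(R,[.5688,-.326,.02]),ctrl.get_state()["contact_force"])
im,d=ctrl.read_camera("wrist");P=cloud("wrist",d,T);Q=(P-T[:3,3])@T[:3,:3]
q=Q[(abs(Q[...,1])<.02)&(abs(Q[...,2]+.047)<.012)&(abs(Q[...,0])<.1)];print(np.round(np.percentile(q[:,0],[.5,99.8]),4),np.polyfit(q[:,0],q[:,2],1))
```

```text
[ 0.55949549 -0.32481025  0.09745888] (array([0.0098, 0.0018, 0.0774]), array([-0.0055,  0.0068,  0.0007]), 'rows>=', np.float64(1.2)) [-0.26061329  0.60766348 -2.80055396]
[-0.0528  0.0774] [-0.01435022 -0.0431206 ]
```

carry_out(deltas=[0.005,0.0015,0.05,-0.005,0,0,0.0095,0.0015,0.085,-0.005,-0.002,0,0.0095,0.0015,0.103,-0.005,-0.004,0,0.0095,0.0015,0.104,-0.005,-0.004,0])

```text
time: 12.35
eef_pos: [0.5683, -0.3255, -0.0052]
tcp_rot: [1.0, 0.01, -0.005, 0.0]
contact_force: [-0.0, 0.5, -2.7]
opening: 0.634
finger_force: 66.7
```

carry_out(deltas=[0,0,0.002,0,0,0,0,0,0.004,0,0,0,0,0,0.004,0,0,0])

```text
time: 12.72
eef_pos: [0.5695, -0.3274, -0.0068]
tcp_rot: [1.0, 0.01, -0.003, 0.002]
contact_force: [-0.7, 0.2, -2.7]
opening: 0.638
finger_force: 66.8
```

carry_out(deltas=[0,0,0.002,0,0,0,0,0,0.003,0,0,0,0,0,0.003,0,0,0])

```text
time: 13.1
eef_pos: [0.5691, -0.327, -0.0106]
tcp_rot: [1.0, 0.01, -0.004, 0.001]
contact_force: [-0.6, 0.1, -1.3]
opening: 0.635
finger_force: 67.0
```

Run:
```python
from h import *
s=ctrl.get_state();print(s["time"],s["eef_pos"],s["contact_force"],s["wrist_torque"],delta(Rdown(.019),[.5748,-.3208,-.011]))
```

```text
13.1 [ 0.5691287  -0.3270434  -0.01063622] [-0.63021892  0.1320457  -1.34993117] [-0.02995855  0.12830212  0.01956565] (array([ 0.0058, -0.0061,  0.0003]), array([0.0027, 0.0077, 0.0008]), 'rows>=', np.float64(0.1))
```

carry_out(deltas=[0,0,0.0012,0,0,0,0.004,-0.003,0.0012,0,0,0,0.0075,-0.003,0.0012,0,0,0,0.0075,-0.003,0.0012,0,0,0])

```text
time: 13.6
eef_pos: [0.5736, -0.3246, -0.0108]
tcp_rot: [1.0, 0.011, -0.008, 0.001]
contact_force: [-12.5, -0.9, 11.0]
opening: 0.639
finger_force: 68.3
```

carry_out(deltas=[0,-0.003,0,0,0,0,0,-0.0045,0,0,0,0,0,-0.0045,0,0,0,0])

```text
time: 13.98
eef_pos: [0.5737, -0.3245, -0.0107]
tcp_rot: [1.0, 0.01, -0.006, 0.005]
contact_force: [-13.1, -10.7, 5.7]
opening: 0.638
finger_force: 67.7
```

carry_out(deltas=[-0.002,-0.001,-0.001,0,0,0,-0.002,-0.003,-0.001,0,0,0,-0.002,-0.003,-0.001,0,0,0])

```text
time: 14.35
eef_pos: [0.5738, -0.3204, -0.0106]
tcp_rot: [1.0, 0.011, -0.004, 0.005]
contact_force: [-4.7, -9.8, -0.7]
opening: 0.63
finger_force: 67.0
```

```bash
cat > chk.py <<'E'
from h import *
import sys
T=tool();im,d=ctrl.read_camera("wrist");s=ctrl.get_state();print(s["time"],T[:3,3],s["contact_force"],s["opening"])
cv2.imwrite(sys.argv[1],im[:,:,::-1]);P=cloud("wrist",d,T);np.savez("chk.npz",im=im,d=d,T=T)
J=(P-[.5625,-.333,0])@Ro.from_euler("z",.019).as_matrix();J[...,2]=P[...,2]
for zr in((.0285,.0355),(.017,.0235)):
    m=(J[...,2]>zr[0])&(J[...,2]<zr[1])&(J[...,0]>-.09)&(J[...,0]<.0895)&(J[...,1]<.039)&(J[...,1]>-.03);q=J[m]
    print(zr,len(q))
    if len(q)<300: continue
    for x0 in(-.06,-.04,-.02,0,.02,.04,.06,.075):
        k=q[abs(q[:,0]-x0)<.004]
        if len(k)>10: print(" x",x0,"y",np.round(np.percentile(k[:,1],[1,99]),4),"z",np.round(np.median(k[:,2]),4))
    for y0 in(-.01,.01,.03): 
        k=q[abs(q[:,1]-y0)<.004]
        if len(k)>10: print(" y",y0,"x",np.round(np.percentile(k[:,0],[.5,99.5]),4))
E
python3 chk.py pics/w7.png
```

```text
14.4 [ 0.57378547 -0.32044783 -0.01060439] [ -5.04678981 -10.49670292  -1.01697647] 0.6380468370264151
(0.0285, 0.0355) 24744
 x -0.04 y [-0.0149  0.0379] z 0.0324
 x -0.02 y [-0.0149  0.0384] z 0.0325
 x 0 y [-0.0146  0.0385] z 0.0325
 x 0.02 y [-0.0265  0.0385] z 0.0325
 x 0.04 y [-0.0148  0.0385] z 0.0325
 x 0.06 y [-0.0146  0.0384] z 0.0326
 x 0.075 y [-0.0147  0.0384] z 0.0326
 y -0.01 x [-0.0385  0.0885]
 y 0.01 x [-0.0422  0.0881]
 y 0.03 x [-0.039   0.0883]
(0.017, 0.0235) 0
```

View pics/w7.png

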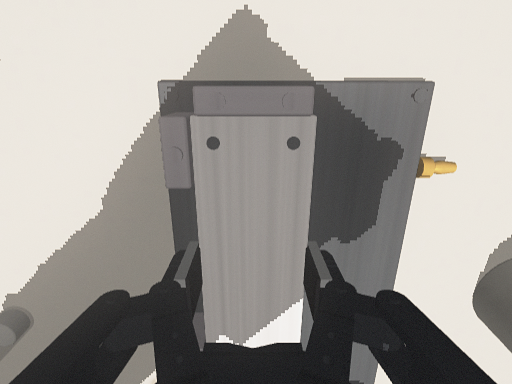

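Plate B lies flat and hard against both fences: the end fence at (255,100) and side block at (175,150) touch it. Now I'll release and look for plate A sticking out underneath.

carry_out(deltas=[0,0.001,0,0,0,0,0,0.002,0,0,0,0,0,0.002,-0.005,0,0,0,0,0.002,-0.06,0,0,0,0,0.002,-0.12,0,0,0], grip=100)

```text
time: 15.02
eef_pos: [0.5749, -0.3168, 0.1091]
tcp_rot: [1.0, 0.01, -0.005, 0.0]
contact_force: [0.4, -0.9, -0.0]
opening: 0.999
finger_force: 0.0
```

carry_out(deltas=[-0.03,0,-0.03,0,0,0,-0.03,0,-0.03,0,0,0,-0.03,0,-0.03,0,0,0])

```text
time: 15.4
eef_pos: [0.5455, -0.3178, 0.1381]
tcp_rot: [1.0, 0.01, -0.004, 0.001]
contact_force: [-0.3, 0.5, -0.3]
opening: 1.001
finger_force: 0.0
```

```bash
python3 chk.py pics/w8.png
python3 - <<'E'
from h import *
im=cv2.imread("pics/w8.png")[40:320,130:400];cv2.imwrite("pics/w8c.png",cv2.resize(im,None,fx=2,fy=2))
E
```

```text
15.45 [ 0.54546156 -0.3177668   0.13811531] [0.30109807 0.78059877 0.04022851] 1.0022417203507552
(0.0285, 0.0355) 8894
 x -0.06 y [-0.0154  0.0383] z 0.0323
 x -0.04 y [-0.0148  0.0388] z 0.0324
 x -0.02 y [-0.0151  0.0382] z 0.0323
 x 0 y [-0.0154  0.0387] z 0.0323
 x 0.02 y [-0.0147  0.0382] z 0.0324
 x 0.04 y [-0.0148  0.0386] z 0.0323
 x 0.06 y [-0.0149  0.0382] z 0.0323
 x 0.075 y [-0.0151  0.0385] z 0.0324
 y -0.01 x [-0.0683  0.0886]
 y 0.01 x [-0.0695  0.0894]
 y 0.03 x [-0.0697  0.0892]
(0.017, 0.0235) 0
```

View pics/w8c.png

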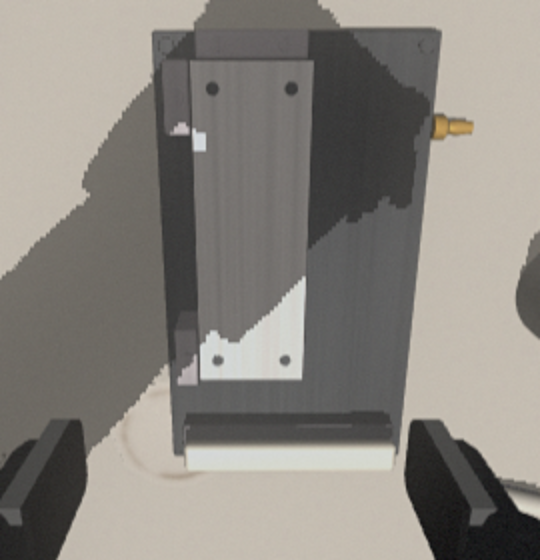

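The stack is square: plate B fills the corner and nothing shows at plate A's height (0 points), so A is hidden beneath. Next is the bar, at (290,458) in the crop, with the fingers shut.

Run:
```python
from h import *
print(delta(Rdown(.019),[.445,-.345,.05]))
```

```text
(array([-0.0999,  0.0254,  0.0882]), array([0.0005, 0.0096, 0.0011]), 'rows>=', np.float64(2.2))
```

carry_out(deltas=[-0.05,0.015,0,0,0.005,0,-0.1,0.0255,0,0,0.01,0,-0.1,0.0255,0.04,0,0.01,0,-0.1,0.0255,0.088,0,0.01,0,-0.1,0.0255,0.088,0,0.01,0], grip=0, grip_force=20)

```text
time: 16.08
eef_pos: [0.4422, -0.3424, 0.0458]
tcp_rot: [1.0, 0.01, -0.003, -0.004]
contact_force: [0.2, -0.4, 0.2]
opening: 0.004
finger_force: 0.0
```

Run:
```python
from h import *
T=tool();im,d=ctrl.read_camera("wrist");P=cloud("wrist",d,T);Q=(P-T[:3,3])@T[:3,:3]
print(T[:3,3],ctrl.get_state()["opening"],delta(Rdown(.019),[.445,-.345,.02]))
m=(abs(Q[...,0])<.014)&(abs(Q[...,1])<.03)&(Q[...,2]>-.07)&(P[...,2]>.045)
print(np.percentile(Q[m][:,2],[50,90,97,99.5,100]),np.percentile(Q[m][:,0],[1,99]))
b=P[(abs(P[...,2]-.036)<.004)&(abs(P[...,0]-.445)<.03)&(abs(P[...,1]+.345)<.08)];print(len(b),rect(b[:,:2]) if len(b)>5 else 0)
```

```text
[ 0.44218501 -0.34235019  0.04581342] -0.0013871723388830623 (array([0.001 , 0.0008, 0.029 ]), array([-0.0028,  0.0022,  0.0011]), 'rows>=', np.float64(0.5))
[-0.05481164 -0.03876114 -0.03521353 -0.03263997 -0.03142944] [-0.00838083  0.01293301]
3994 (array([ 0.44476965, -0.34526141]), array([119.666008  ,  17.82048035]), -88.82057869434357)
```

carry_out(deltas=[0.001,0.001,0.025,0,0,0,0.001,0.001,0.036,0,0,0,0.001,0.001,0.041,0,0,0,0.001,0.001,0.041,0,0,0])

```text
time: 16.62
eef_pos: [0.4469, -0.3475, 0.0115]
tcp_rot: [1.0, 0.01, 0.001, 0.002]
contact_force: [-0.6, -0.2, 0.5]
opening: 0.006
finger_force: 0.0
```

carry_out(deltas=[0,0,0.002,0,0,0,0,0,0.004,0,0,0,0,0,0.004,0,0,0])

```text
time: 17.0
eef_pos: [0.4469, -0.3477, 0.0074]
tcp_rot: [1.0, 0.01, 0.002, 0.002]
contact_force: [-0.1, -1.1, 0.5]
opening: 0.0
finger_force: 0.6
```

carry_out(deltas=[-0.002,-0.0025,0.001,0,0,0,-0.002,-0.0025,0.003,0,0,0,-0.002,-0.0025,0.003,0,0,0])

```text
time: 17.38
eef_pos: [0.4448, -0.3453, 0.0044]
tcp_rot: [1.0, 0.01, 0.001, 0.002]
contact_force: [0.7, -0.8, 3.9]
opening: 0.0
finger_force: 1.6
```

carry_out(deltas=[0,0,0.002,0,0,0,0,0,0.004,0,0,0,0,0,0.004,0,0,0])

```text
time: 17.75
eef_pos: [0.4448, -0.3453, 0.0018]
tcp_rot: [1.0, 0.01, 0.001, 0.001]
contact_force: [-3.0, 1.5, 12.5]
opening: -0.003
finger_force: 6.3
```

carry_out(deltas=[0,0,0.001,0,0,0,0,0,0.001,0,0,0,0,0,0.001,0,0,0])

```text
time: 18.12
eef_pos: [0.4449, -0.3454, 0.0016]
tcp_rot: [1.0, 0.01, 0.001, 0.001]
contact_force: [-3.9, 3.9, 17.8]
opening: -0.002
finger_force: 8.6
```

carry_out(deltas=[0,0,-0.005,0,0,0,0,0,-0.015,0,0,0,0,0,-0.06,0,0,0,0,0,-0.12,0,0,0,0,0,-0.12,0,0,0])

```text
time: 18.75
eef_pos: [0.4466, -0.3469, 0.1245]
tcp_rot: [1.0, 0.01, 0.004, 0.005]
contact_force: [0.9, 0.1, 0.4]
opening: 0.002
finger_force: 0.0
```

carry_out(deltas=[0.02,0,-0.03,0,0,0,0.04,0,-0.03,0,0,0,0.04,0,-0.03,0,0,0,0.04,0,-0.03,0,0,0])

```text
time: 19.25
eef_pos: [0.4829, -0.3427, 0.1471]
tcp_rot: [1.0, 0.01, -0.0, -0.0]
contact_force: [-0.6, -0.9, 0.3]
opening: 0.001
finger_force: 0.0
```

```bash
python3 chk.py pics/w9.png
python3 - <<'E'
from h import *
z=np.load("chk.npz");P=cloud("wrist",z["d"],z["T"]);b=P[(P[...,2]>.026)&(P[...,2]<.045)&(abs(P[...,0]-.445)<.02)&(abs(P[...,1]+.345)<.08)];print(len(b),np.median(b[:,2]),np.polyfit(b[:,1],b[:,2],1),rect(b[:,:2]))
im,d=ctrl.read_camera("top");o=np.load("top0.npz")
for r0,r1,c0,c1 in((120,160,185,225),(195,218,203,222),(175,210,340,390)):print(np.abs(im[r0:r1,c0:c1].astype(int)-o["im"][r0:r1,c0:c1]).mean())
E
```

```text
19.3 [ 0.48286608 -0.34274904  0.14705341] [-0.11309956  0.43181448 -0.1759655 ] 0.0003155967627503416
(0.0285, 0.0355) 9915
 x -0.06 y [-0.0151  0.0384] z 0.0323
 x -0.04 y [-0.0149  0.0383] z 0.0323
 x -0.02 y [-0.0157  0.0382] z 0.0323
 x 0 y [-0.0155  0.0382] z 0.0323
 x 0.02 y [-0.0154  0.0384] z 0.0324
 x 0.04 y [-0.0152  0.0386] z 0.0323
 x 0.06 y [-0.015   0.0383] z 0.0324
 x 0.075 y [-0.0148  0.0383] z 0.0325
 y -0.01 x [-0.0689  0.0825]
 y 0.01 x [-0.0691  0.0824]
 y 0.03 x [-0.0693  0.0824]
(0.017, 0.0235) 62
1814 0.035966912223731246 [7.59397939e-05 3.56071923e-02] (array([ 0.44467368, -0.34520007]), array([119.56604767,  18.27905273]), -88.73951506614685)
19.113333333333333
16.219679633867276
17.442857142857143
```

Run:
```python
from h import *
z=np.load("chk.npz");P=cloud("wrist",z["d"],z["T"])
J=(P-[.5625,-.333,0])@Ro.from_euler("z",.019).as_matrix()
m=(P[...,2]>.017)&(P[...,2]<.0235)&(J[...,0]>-.09)&(J[...,0]<.0895)&(J[...,1]<.039)&(J[...,1]>-.03);q=J[m];v,u=np.nonzero(m)
print(np.percentile(q,[0,25,50,75,100],axis=0).round(4),u.min(),u.max(),v.min(),v.max())
```

```text
[[-0.0383 -0.0164  0.018 ]
 [ 0.049  -0.0163  0.0194]
 [ 0.0616 -0.0162  0.0199]
 [ 0.0741 -0.0161  0.0202]
 [ 0.0858 -0.0159  0.022 ]] 260 261 0 139
```

```bash
python3 -c "
from plant import ctrl
print(ctrl.sign_off())"
```

```text
the job is handed in; nothing more can be done
None
```

The job is handed in, with no verdict returned: both plates measured flush against both fences, plate B on top; the bar was pressed near its middle until it bottomed and came back up level; the arm went nowhere near the vial, tub or bottle.

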